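# Check a roller-arm limit switch by hand, then park the carriage on it

### The job

Check the end-of-travel switch that has the roller arm (not the one with the wire whisker): with the fingertips push its roller arm outward, along the rail towards the nearer rail end, until the switch trips, without forcing it past its safe travel, and let go so that it springs back. Then slide the carriage along its rail to that same end until its side cam holds the roller arm tripped, and leave it there, still seated in the channel. Do not bend the wire whisker, and leave the white bottle and the beaker where they stand.

Things in the scene. Friction and masses are not known exactly. Their poses are not given: they have to be found in the camera images.
- guide_rail: Fixed aluminium guide, 60 x 390 x 24 mm (x, y, z), on the desk. Origin: centre of underside; y runs along it, x points to its far side, where the switches are. Channel on top: floor z 24 mm, 44 mm wide, two 8 mm lips up to z 36. A dark end stop at each end (inner face y = +-183 mm, 52 mm wide, top z 44) stops the carriage's centre at y = +-150 mm.
- carriage: Loose sled (0.25 to 0.5 kg) in the rail's channel, 1.5 mm play each side, starts near the rail's middle. Origin: centre of its underside, on the channel floor; axes parallel to the rail's. 66 mm long (y), 50 mm wide. Slides with a few newtons. With its centre 125 to 150 mm from the rail's middle on the roller switch's side, its cam holds the roller arm at about 0.7 rad.
- carriage_tab (a point): Centre of the carriage's black upright grip tab: 22 mm in x, 30 mm in y, 34 mm high, 74 to 108 mm above the desk; 8 mm to the -x side of the carriage's centre line. Free on all four sides; nothing wider than it lies above 74 mm.
- carriage_cam (a point): Middle of the flat of the steel cam on the carriage's +x side (33.4 mm from its centre line). The flat is 36 mm long (y), 16 mm high, 58 to 74 mm above the desk; at each end a 45 degree ramp falls back 15 mm towards the carriage.
- roller_switch: Fixed grey limit switch (32 x 34 mm body on a steel bracket) with the ROLLER arm: flat steel lever with a thick grey roller. At x = 72 mm, y = +115 or -115 mm in the rail's frame (it changes places with the whisker switch). Origin on the arm's vertical pivot axis, 20 mm above the desk; axes parallel to the rail's. Body up to 63 mm, pivot shaft up to 85 mm above the desk.
- roller_arm (a joint): Angle of the roller arm: 0 at rest, pointing across to the rail (-x). Positive: roller swings to the rail's +y; negative: to -y. Springs back to 0 (0.14 N m/rad, 2 N at the roller when tripped). Trips at 0.42 rad (roller moved 16 mm along the rail); strained beyond 1.0 rad (34 mm); about 0.6 rad (23 mm) is a good test.
- roller (a point): Centre of the roller, 40 mm from the pivot axis: an upright cylinder, 16 mm in diameter, 19 mm high, 58 to 77 mm above the desk; the 3 mm lever lies over it, up to 81 mm. At rest it is 32 mm to the +x side of the rail's centre line. Free space below and beside it down to the rail's lips.
- whisker_switch: Fixed switch with the same body as the roller switch, at the rail's other end (y of opposite sign), with a thin wire whisker in place of the roller arm. Leave it alone. Same kind of origin and axes.
- whisker (a joint): Angle of the wire whisker (50 mm long, 3 mm thick, 80 mm above the desk, pointing across to the rail): 0 at rest, positive towards the rail's +y; soft spring return. Must not be deflected by more than 0.3 rad.
- bottle_white: Loose white capped bottle, 28 mm in diameter, 44 mm high, on the desk behind the rail between the switches. Origin: centre of underside. Bystander.
- beaker: Loose small beaker, 57 mm in diameter, 66 mm high, on the desk right of the rail. Origin: centre of underside. Bystander.
There are look-alikes about, which are no part of the job. Leave any orange look-alike of the carriage alone.

How it is judged:
On the way, in this order (a step that is already met when the one before it is completed fails the run):
1. the fingertips hold the roller arm outward past its trip angle (((y of roller_switch in the frame of guide_rail above 0 m and value of joint roller_arm above 0.42 rad) or (y of roller_switch in the frame of guide_rail below 0 m and value of joint roller_arm below -0.42 rad)) and contact force between the fingers and roller_switch above 0.2 N and contact force between carriage and roller_switch below 0.05 N), for 0.2 s.
2. the roller arm is let go and has sprung back (value of joint roller_arm between -0.15 and 0.15 rad and contact force between anything else and roller_switch below 0.05 N), for 0.2 s.
At the end, for the whole second after the job is handed in: The carriage rests released in the channel (6 mm across, 5 mm in height, 0.12 rad along the rail) at the roller switch's end, its cam holding the roller arm outward by more than 0.42 rad; the whisker is within 0.15 rad of rest (((y of roller_switch in the frame of guide_rail above 0 m and value of joint roller_arm above 0.42 rad) or (y of roller_switch in the frame of guide_rail below 0 m and value of joint roller_arm below -0.42 rad)) and contact force between carriage and roller_switch above 0.1 N and contact force between the fingers and carriage below 0.05 N and z of carriage in the frame of guide_rail between 0.02 and 0.029 m and x of carriage in the frame of guide_rail between -0.006 and 0.006 m and angle between the y axis of carriage and the y axis of guide_rail, either way round below 0.12 rad and angle between carriage's own z axis and vertical below 0.08 rad and linear speed of carriage below 0.01 m/s and value of joint whisker between -0.15 and 0.15 rad); the robot touches nothing.
It fails at once if the roller arm is forced past 1.0 rad (value of joint roller_arm above 1 rad or value of joint roller_arm below -1 rad).
It fails at once if the whisker is deflected by more than 0.3 rad (value of joint whisker above 0.3 rad or value of joint whisker below -0.3 rad).
It fails at once if the bottle is moved by more than 25 mm (distance of bottle_white from where it was at the start of the episode above 0.025 m).
It fails at once if the beaker is moved by more than 25 mm (distance of beaker from where it was at the start of the episode above 0.025 m).
It also fails if it takes over 51 s, if anything falls off the work surface, if the arm or the gripper's body presses on something with over 40 N, if the wrist force passes 120 N, or if a joint passes its speed limit or range.

### The arm

A 6-joint arm with a two-finger parallel gripper is mounted at the origin on a cart in front of the work surface, level with it; the furniture and walls round the work are solid. World frame = base frame: x ahead of the robot, y to its left, z up, the work surface at z = 0. Lengths are in m, angles in rad, forces in N, time in s.
With the tool pointing down it reaches from about 0.3 to 0.95 m from the base axis. Payload 3.1 kg.
Tool frame: the origin (TCP) lies at the very end of the fingers, on their centre line; the grasp point (between the pads) lies 19 mm behind it; z points along the fingers, y is the line along which they close (so a half turn about z gives the same grasp; the last joint's range is limited). The gripper opens to 85 mm and grips with 20 to 120 N. Pads are 22 mm wide; open, the fingers measure 114 mm over their backs; the gripper's body (76 mm by 85 mm) begins 54 mm behind the grasp point. The pads swing forward as they close: fully open they stand 13 mm farther back than shut.
Start: joints at [1.094, 0.308, 1.634, -0, 1.2, -0.07], TCP at [0.247, 0.574, 0.231] pointing down, gripper open.
Joint ranges: [-3.06, 3.06], [-0.79, 1.96], [0.05, 2.63], [-1.19, 4.34], [0.05, 2.64], [-2.94, 2.94]. Speed limits (rad/s): [2.79, 2.79, 3.14, 3.14, 3.14, 3.14].

### API

Orientations are given as a 3x3 rotation matrix whose columns are the frame's x, y, z axes.
In Python, from cell import arm gives the robot as it stands.
- The arm moves only by the tool send_rows, never from a script. Its argument "commands" is text: rows parted by semicolons, each of 7 numbers parted by spaces: the turn, a rotation vector about the tool's x, y, z as a fraction of full scale, then the shift along the tool's x, y, z as a fraction of full scale, then the closure, from 0 (fully open) to 1 (shut). A call has 1 to 5 rows; each row is the pose to reach, as a shift and turn from the pose commanded when the call began, along the tool's axes at that moment; what a row does not reach only later rows make up. Full scale, the value 1, is 0.2 m for a shift and 30 degrees for a turn. A row lasts 1/12 s, in which the tool goes at most 41.7 mm and 7.16 degrees, less where a joint would pass 70% of its speed; a pose out of reach is approached as far as the arm can. A call with a number of a shift or a turn outside -1 to 1 is refused whole. A call with a gripper value outside its range is refused whole. The fingers move at their own pace and stop on an object; "newtons" is the grip in N (left out, the last holds). Time passes only in rows, so rows that repeat a pose let the fingers close. It gives the time, the measured TCP pose, the force, the opening and the grip force at its end, in the units of the state.
- arm.state(): the state, without advancing time (a new reading comes with each control period).
- arm.get_image(name): name is "scene" or "top" or "wrist"; returns (picture, depth): 420x560x3 uint8, red, green, blue; 420x560 float32, m along the optical axis (not along the pixel's ray), 0 where there is no reading.
- arm.get_calibration(name): a dict with "fx", "fy", "cx", "cy" (pixels), "cam_to_world" (4x4, takes a point from camera to world coordinates). Camera axes: x right, y up, looking along -z (the intrinsics and any distortion apply to the point x, -y, -z); pixel columns grow to the right and rows downward; lengths in m; the calibration is good to about 2 mm. The wrist camera is an equidistant fisheye: a pixel r from the principal point sees the ray r / f radians off the axis. A picture is of the moment at which its call begins: read the wrist's pose just before it. get_calibration takes no time and is no camera call; for the wrist camera it gives the pose at the moment of the call.
- arm.close_job(): hands the job in; it is judged then, once.
The state is a dict: "time": time; "joint_pos": joint angles; "joint_velocities": joint speeds; "effort": joint torques, N m; "tcp_pos": TCP position; "orientation": TCP orientation; "ft_force": force on the tool from outside, world axes, zero at the start; "wrist_torque": the same for the moment, N m; "grip_width": opening from 0.0 (shut) to 1.0 (fully open); "gripper_force": force on a finger pad.
Only numpy, scipy, OpenCV 4.12 (cv2) and the standard library are available. Lean on these libraries where they do the work, as an engineer would, in place of code of your own. Each camera call takes 0.05 s, during which the arm holds its last target. There are 200 camera calls.

## Working session

There is one attempt and no reset: what is moved stays moved. The work goes in short steps, Python scripts to look and compute and a tool call to move; the robot and the scene stay as the last step left them, time stands still between calls to the robot, and variables do not carry over. Pictures are saved under pics/ and viewed, at most 10 in all, crops included, and the job is handed in when it is done.

Besides the shell and the picture viewer there is one more tool, called after ">>>" by a JSON object that holds its "fn" and its "kwargs", one argument or row to a line. send_rows: Moves the arm, as the interface text tells. Shift numbers are shares of 0.2 m and turn numbers shares of 30 degrees, none past 1 either way. Its arguments: {"type":"object","properties":{"commands":{"type":"string"},"newtons":{"type":"number"}},"required":["commands"]}

```bash
mkdir -p pics; python3 - <<'E'
from cell import arm
import cv2,numpy as np
for n in("scene","top"):
    p,d=arm.get_image(n); cv2.imwrite(f"pics/{n}0.png",p[:,:,::-1]); np.save(f"pics/{n}0.npy",d)
    c=arm.get_calibration(n); print(n,c)
s=arm.state(); print(s["time"],s["tcp_pos"],s["orientation"],s["grip_width"])
E
```

```text
scene {'fx': 474.3192029446819, 'fy': 474.3192029446819, 'cx': 285.20049343320653, 'cy': 209.45019906410568, 'cam_to_world': array([[-0.85417725,  0.34273951, -0.39103817,  0.2665106 ],
       [-0.5199774 , -0.56616021,  0.6395984 ,  0.56643278],
       [-0.00217461,  0.74966142,  0.66181797,  0.79542612],
       [ 0.        ,  0.        ,  0.        ,  1.        ]])}
top {'fx': 453.5541229280155, 'fy': 453.5541229280155, 'cx': 273.9236442631936, 'cy': 215.8105106901706, 'cam_to_world': array([[ 0.02880305,  0.9861712 , -0.16320768,  0.52725664],
       [-0.9993899 ,  0.02518435, -0.02419862, -0.11279875],
       [-0.0197537 ,  0.16380511,  0.98629492,  1.00852259],
       [ 0.        ,  0.        ,  0.        ,  1.        ]])}
0.1 [0.2469498  0.57330783 0.23014178] [[-9.18415288e-01  3.95616416e-01 -1.00507985e-03]
 [ 3.95617656e-01  9.18413333e-01 -1.90276116e-03]
 [ 1.70315183e-04 -2.14515227e-03 -9.99997685e-01]] 1.0011931624561499
```

View pics/top0.png

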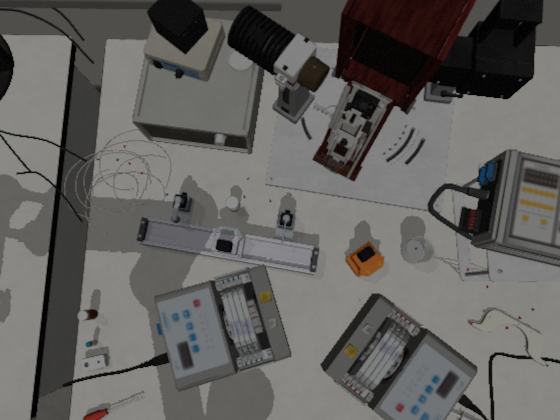

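View pics/scene0.png

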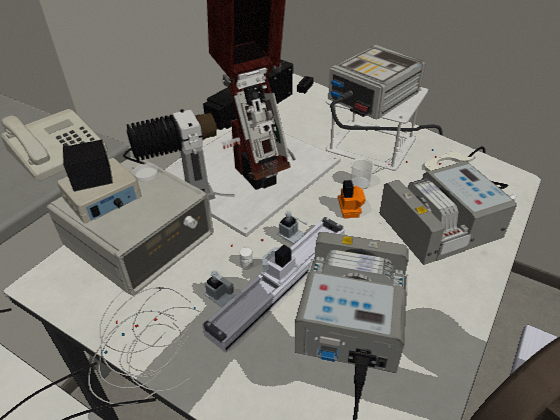

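```bash
cat > h.py <<'E'
import numpy as np
def ray(c,u,v):
    d=np.array([(u-c["cx"])/c["fx"],-(v-c["cy"])/c["fy"],-1.]); M=c["cam_to_world"]
    return M[:3,3],M[:3,:3]@d
def atz(c,u,v,z):
    o,r=ray(c,u,v); return o+r*(z-o[2])/r[2]
def proj(c,p):
    M=c["cam_to_world"]; q=M[:3,:3].T@(np.asarray(p)-M[:3,3]); return c["cx"]+c["fx"]*q[0]/-q[2], c["cy"]+c["fy"]*q[1]/q[2]
E
python3 - <<'E'
import cv2,numpy as np
from cell import arm
from h import *
t=cv2.imread("pics/top0.png");s=cv2.imread("pics/scene0.png")
a=cv2.resize(t[180:280,130:330],(800,400),interpolation=cv2.INTER_CUBIC)
b=cv2.resize(s[205:350,195:350],None,fx=4,fy=4,interpolation=cv2.INTER_CUBIC)
cv2.imwrite("pics/c1.png",a);cv2.imwrite("pics/c2.png",b)
E
```

```text
(no output)
```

View pics/c1.png

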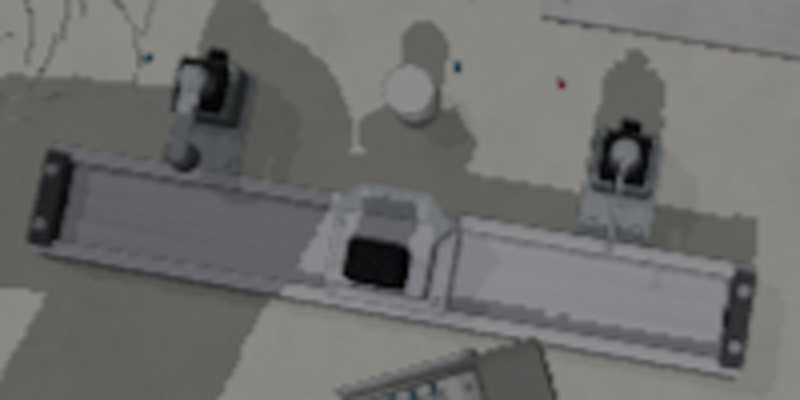

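View pics/c2.png

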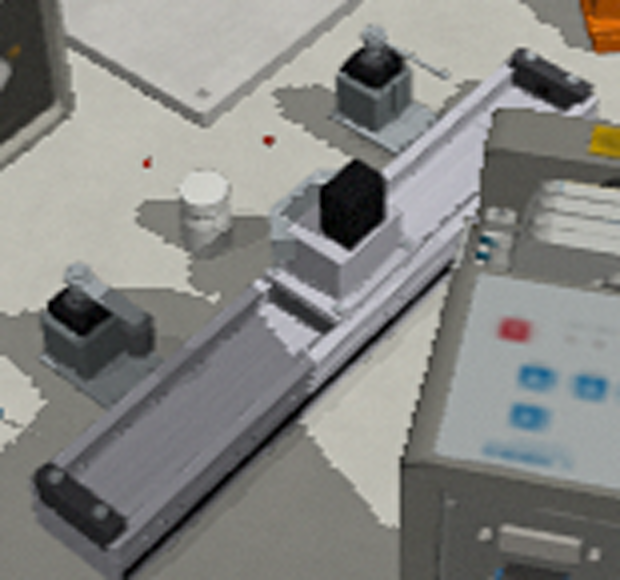

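```bash
cat >> h.py <<'E'
from cell import arm
c=arm.get_calibration("top")
L=atz(c,142.5,229.5,.044);R=atz(c,314.2,259.5,.044)
Y=(L-R)[:2];LEN=np.linalg.norm(Y);Y=Y/LEN;X=np.array([Y[1],-Y[0]]);O=(L+R)[:2]/2
def w(x,y): return O+X*x+Y*y
def tor(p): d=np.asarray(p)[:2]-O; return d@X,d@Y
E
python3 - <<'E'
from h import *
print("O",O,"X",X,"Y",Y,"len",LEN,np.degrees(np.arctan2(Y[1],Y[0])))
g=lambda u,v,z:np.round(tor(atz(c,130+u/4,180+v/4,z)),4)
print("roller",g(182,155,.081),"tab",g(376,262,.108),"pivot",g(192,85,.085),"wpivot",g(625,152,.085), "corners",[g(*q,.044) for q in((48,150),(72,152),(30,243),(55,245),(755,270),(735,268),(745,368),(720,366))])
sc=arm.get_calibration("scene")
h=lambda u,v,z:np.round(tor(atz(sc,195+u/4,205+v/4,z)),4)
print("scene: tabtop",h(357,180,.108),"pivot",h(78,272,.085),"wp",h(374,38,.085),"stopL",h(80,503,.044),"stopR",h(552,78,.044))
d=np.load("pics/top0.npy")
P=lambda u,v:(lambda o,r:o+r*d[v,u])(*ray(c,u,v))
for u,v in((224,245),(142,229),(314,259),(175,218),(228,265),(260,275)):print(u,v,P(u,v),tor(P(u,v)))
for n,p in dict(roller=w(.032,.115),piv=w(.072,.115)).items():print(n,p)
E
```

```text
O [0.6224722  0.00820402] X [ 0.98939143 -0.14527421] Y [0.14527421 0.98939143] len 0.3746851313736763 81.64684139905573
roller [0.0309 0.112 ] tab [-0.0085 -0.0023] pivot [0.0675 0.1135] wpivot [ 0.0711 -0.1148] corners [array([0.0254, 0.1942]), array([0.0266, 0.1811]), array([-0.0257,  0.1926]), array([-0.0244,  0.1791]), array([ 0.0268, -0.1928]), array([ 0.026 , -0.1822]), array([-0.0252, -0.1958]), array([-0.0265, -0.1827])]
scene: tabtop [-0.0116 -0.0023] pivot [0.0684 0.116 ] wp [ 0.0652 -0.1093] stopL [-0.0053  0.1915] stopR [-0.0072 -0.1833]
224 245 [0.61482233 0.00742179 0.10660374] (np.float64(-0.007455075449851832), np.float64(-0.0018852622302035027))
142 229 [0.65062975 0.19443692 0.04491212] (np.float64(0.0008039972857922933), np.float64(0.1883477928327881))
314 259 [ 0.59622849 -0.1766454   0.04502078] (np.float64(0.0008885544552980594), np.float64(-0.18670097203224492))
175 218 [0.67078405 0.11551315 0.08153154] (np.float64(0.03221008190279104), np.float64(0.11318919171091565))
228 265 [ 0.58112224  0.01107368 -0.00345578] (np.float64(-0.041328180951586344), np.float64(-0.003167870465174111))
260 275 [ 0.55717476 -0.06689635  0.11252181] (np.float64(-0.05369457728238996), np.float64(-0.08378970262488541))
roller [0.67083926 0.11733526]
piv [0.71041492 0.1115243 ]
```

```bash
cat >> h.py <<'E'
def go(x,y,z):
    s=arm.state(); Rm=np.array(s["orientation"]); p=np.array(s["tcp_pos"])
    d=np.append(w(x,y),z)-p; a=np.degrees(np.arctan2(Rm[1,1],Rm[0,1])); ya=np.degrees(np.arctan2(Y[1],Y[0]))
    print("t",s["time"],"rail",np.round([*tor(p),p[2]],4),"tilt",np.round(Rm[:2,2],4),"shift frac",np.round(Rm.T@d/.2,3),"turnz frac",round((a-ya)/30,3),"F",np.round(s["ft_force"],2),"grip",s["grip_width"],s["gripper_force"])
E
python3 -c "
from h import *
go(.034,.072,.2)"
```

```text
t 0.1 rail [-0.4536  0.5046  0.2301] tilt [-0.001  -0.0019] shift frac [-2.914 -1.46   0.153] turnz frac -0.498 F [ 0.11 -0.8  -0.82] grip 1.0011931624561499 0.0
```

>>> {"fn": "send_rows", "kwargs": {
  "commands": "0 0 0 -0.9 -0.45 0 1; 0 0 0 -0.9 -0.45 0 1; 0 0 0 -0.9 -0.45 0 1; 0 0 0 -0.9 -0.45 0 1; 0 0 0 -0.9 -0.45 0 1",
  "newtons": 30
}}

```text
time: 0.52
tcp_pos: [0.378, 0.4177, 0.2307]
orientation: [[-0.918, 0.396, -0.0], [0.396, 0.918, -0.001], [-0.0, -0.001, -1.0]]
ft_force: [0.7, 0.1, -0.3]
grip_width: 0.302
gripper_force: 0.0
```

>>> {"fn": "send_rows", "kwargs": {
  "commands": "0 0 0 -0.9 -0.45 0 1; 0 0 0 -0.9 -0.45 0 1; 0 0 0 -0.9 -0.45 0 1; 0 0 0 -0.9 -0.45 0 1; 0 0 0 -0.9 -0.45 0 1"
}}

```text
time: 0.93
tcp_pos: [0.5079, 0.2637, 0.2309]
orientation: [[-0.918, 0.397, -0.0], [0.397, 0.918, -0.001], [-0.0, -0.001, -1.0]]
ft_force: [-0.5, 1.0, 0.1]
grip_width: -0.002
gripper_force: 0.0
```

>>> {"fn": "send_rows", "kwargs": {
  "commands": "0 0 -0.5 -0.9 -0.45 0 1; 0 0 -0.5 -0.9 -0.45 0 1; 0 0 -0.5 -0.9 -0.45 0 1; 0 0 -0.5 -0.9 -0.45 0 1; 0 0 -0.5 -0.9 -0.45 0 1"
}}

```text
time: 1.35
tcp_pos: [0.6373, 0.1101, 0.2307]
orientation: [[-0.989, 0.145, -0.001], [0.145, 0.989, -0.0], [0.001, -0.0, -1.0]]
ft_force: [-0.1, 0.3, -0.3]
grip_width: 0.001
gripper_force: 0.0
```

```bash
python3 -c "
from h import *
go(.034,.070,.11)"
```

```text
t 1.35 rail [-2.000e-04  1.030e-01  2.307e-01] tilt [-0.0007 -0.0003] shift frac [-0.171 -0.165  0.603] turnz frac 0.001 F [-0.06  0.35 -0.34] grip 0.0014029038949760339 0.0
```

>>> {"fn": "send_rows", "kwargs": {
  "commands": "0 0 0 -0.17 -0.165 0 1; 0 0 0 -0.17 -0.165 0.1 1; 0 0 0 -0.17 -0.165 0.3 1; 0 0 0 -0.17 -0.165 0.45 1; 0 0 0 -0.17 -0.165 0.6 1"
}}

```text
time: 1.77
tcp_pos: [0.6646, 0.074, 0.1089]
orientation: [[-0.989, 0.146, -0.002], [0.146, 0.989, -0.0], [0.002, -0.0, -1.0]]
ft_force: [-0.7, 0.6, 0.8]
grip_width: -0.001
gripper_force: 0.0
```

>>> {"fn": "send_rows", "kwargs": {
  "commands": "0 0 0 0 0 0.1 1; 0 0 0 0 0 0.2 1; 0 0 0 0 0 0.24 1; 0 0 0 0 0 0.24 1"
}}

```text
time: 2.1
tcp_pos: [0.6625, 0.0746, 0.0598]
orientation: [[-0.989, 0.144, -0.007], [0.144, 0.99, -0.0], [0.007, -0.001, -1.0]]
ft_force: [0.1, -0.5, -0.2]
grip_width: -0.002
gripper_force: 0.0
```

```bash
python3 -c "
from h import *
import cv2
go(.034,.1155,.062)
p,d=arm.get_image('top');p2,_=arm.get_image('scene')
f=lambda i:cv2.resize(i[:,:,::-1],None,fx=3.6,fy=3.6,interpolation=cv2.INTER_CUBIC)
cv2.imwrite('pics/d1.png',np.hstack([f(p[170:280,130:240]),f(p2[220:330,190:300])]))
"
```

```text
t 2.1 rail [0.0299 0.0715 0.0598] tilt [-0.0067 -0.0004] shift frac [-0.021  0.22  -0.012] turnz frac 0.002 F [ 0.06 -0.47 -0.22] grip -0.0021112519462141346 0.0
```

View pics/d1.png

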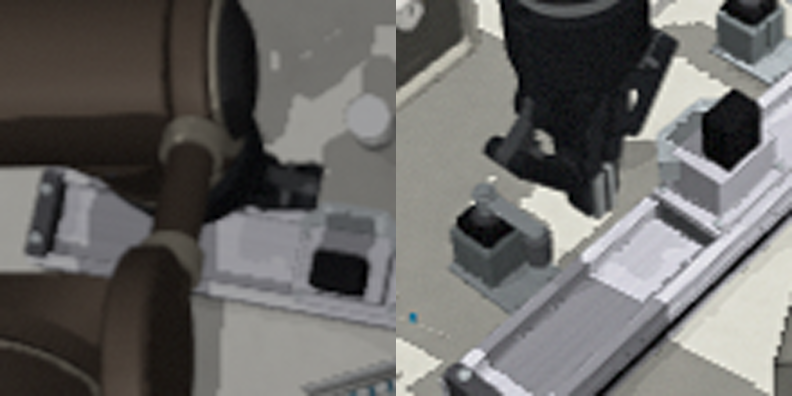

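>>> {"fn": "send_rows", "kwargs": {
  "commands": "0 0 0 -0.02 0.04 0 1; 0 0 0 -0.02 0.08 0 1; 0 0 0 -0.02 0.12 0 1; 0 0 0 -0.02 0.16 0 1; 0 0 0 -0.02 0.185 0 1"
}}

```text
time: 2.62
tcp_pos: [0.6756, 0.1118, 0.0644]
orientation: [[-0.99, 0.143, 0.002], [0.143, 0.99, -0.001], [-0.002, -0.0, -1.0]]
ft_force: [-0.1, -2.3, 1.2]
grip_width: -0.003
gripper_force: 1.1
```

```bash
python3 -c "
from h import *
import cv2
go(.034,.1155,.062)
p2,_=arm.get_image('scene')
sc=arm.get_calibration('scene')
f=lambda i:cv2.resize(i[:,:,::-1],None,fx=6,fy=6,interpolation=cv2.INTER_CUBIC)
im=f(p2[245:335,190:290])
for a in (0,.42,.6,.8,1.0):
    for r in (.048,):
        u,v=proj(sc,[*w(.072-r*np.cos(a),.115+r*np.sin(a)),.081]); print(a,u,v)
        cv2.circle(im,(int((u-190)*6+3),int((v-245)*6+3)),3,(0,0,255),-1)
cv2.imwrite('pics/d2.png',im)
"
```

```text
t 2.6167 rail [0.0375 0.1103 0.0644] tilt [ 0.0023 -0.0008] shift frac [0.018 0.026 0.012] turnz frac 0.004 F [-0.14 -2.26  1.23] grip -0.003115905525571879 1.1433567199856043
0 231.17802113861973 285.24525437600875
0.42 222.392126043545 290.33559313152
0.6 218.00128076612287 291.6299298442455
0.8 212.9445485416415 292.34437472657635
1.0 207.91771413774737 292.26411227087533
```

View pics/d2.png

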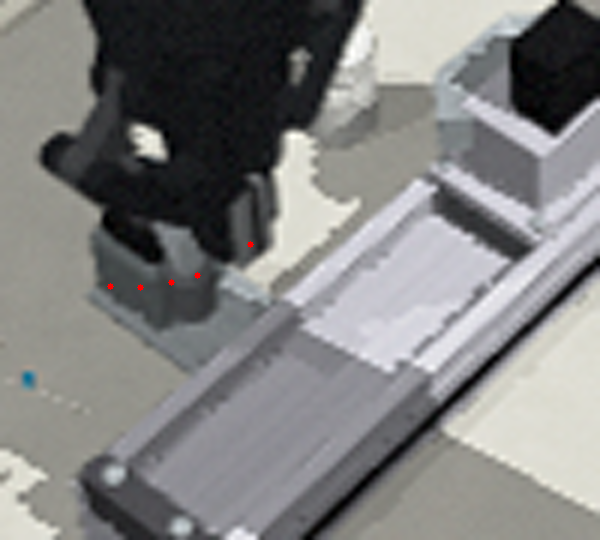

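>>> {"fn": "send_rows", "kwargs": {
  "commands": "0 0 0 0.01 0.012 0 1; 0 0 0 0.01 0.025 0 1; 0 0 0 0.01 0.025 0 1; 0 0 0 0.01 0.025 0 1; 0 0 0 0.01 0.025 0 1"
}}

```text
time: 3.08
tcp_pos: [0.673, 0.1158, 0.0632]
orientation: [[-0.989, 0.145, -0.001], [0.145, 0.989, -0.0], [0.001, -0.0, -1.0]]
ft_force: [-0.4, -2.1, 0.8]
grip_width: 0.001
gripper_force: 1.0
```

```bash
python3 -c "
from h import *
import cv2
go(.034,.1155,.062)
p2,_=arm.get_image('scene')
sc=arm.get_calibration('scene')
f=lambda i:cv2.resize(i[:,:,::-1],None,fx=9,fy=9,interpolation=cv2.INTER_CUBIC)
im=f(p2[265:315,195:255])
for a in (.42,.6,.8):
    for r in (.030,.048,):
        u,v=proj(sc,[*w(.072-r*np.cos(a),.115+r*np.sin(a)),.081])
        cv2.circle(im,(int((u-195)*9+4),int((v-265)*9+4)),2,(0,0,255),-1)
cv2.imwrite('pics/d3.png',im)
"
```

```text
t 3.0833 rail [0.0344 0.1138 0.0632] tilt [-0.0007 -0.0001] shift frac [0.002 0.008 0.006] turnz frac 0.001 F [-0.37 -2.07  0.77] grip 0.0010572877428038406 1.0496350703760982
```

View pics/d3.png

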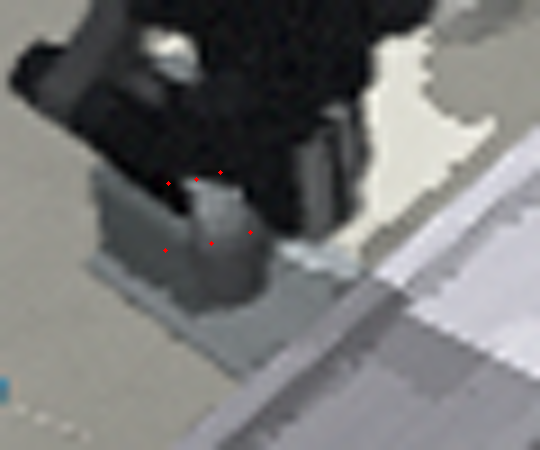

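>>> {"fn": "send_rows", "kwargs": {
  "commands": "0 0 0 0 0.02 0 1; 0 0 0 0 0.02 0 1; 0 0 0 0 0.02 0 1; 0 0 0 0 0.02 0 1; 0 0 0 0 0.02 0 1"
}}

```text
time: 3.55
tcp_pos: [0.6742, 0.1197, 0.0632]
orientation: [[-0.99, 0.145, 0.001], [0.145, 0.99, -0.0], [-0.001, -0.0, -1.0]]
ft_force: [2.0, -4.6, -1.1]
grip_width: 0.003
gripper_force: 1.7
```

>>> {"fn": "send_rows", "kwargs": {
  "commands": "0 0 0 0 -0.05 0 1; 0 0 0 0 -0.1 0 1; 0 0 0 0 -0.15 0 1; 0 0 0 0 -0.2 0 1; 0 0 0 0 -0.22 0 1"
}}

```text
time: 3.97
tcp_pos: [0.6672, 0.0748, 0.0633]
orientation: [[-0.989, 0.146, -0.0], [0.146, 0.989, 0.0], [0.0, -0.0, -1.0]]
ft_force: [-0.0, -0.0, 0.3]
grip_width: -0.0
gripper_force: 0.0
```

>>> {"fn": "send_rows", "kwargs": {
  "commands": "0 0 0 0 0 -0.15 1; 0 0 0 0 0 -0.3 1; 0 0 0 0 0 -0.4 1; 0 0 0 0 0 -0.4 0.2; 0 0 0 0 0 -0.4 0.2"
}}

```text
time: 4.38
tcp_pos: [0.669, 0.0763, 0.1454]
orientation: [[-0.989, 0.145, 0.004], [0.145, 0.989, 0.001], [-0.004, 0.001, -1.0]]
ft_force: [-0.0, -0.7, -0.0]
grip_width: 0.275
gripper_force: 0.0
```

```bash
python3 -c "
from h import *
go(-.008,-.002,.142)"
```

```text
t 4.3833 rail [0.0361 0.0741 0.1454] tilt [0.0042 0.0006] shift frac [ 0.221 -0.381  0.016] turnz frac 0.001 F [-0.03 -0.66 -0.  ] grip 0.2753343269527508 0.0
```

>>> {"fn": "send_rows", "kwargs": {
  "commands": "0 0 0 0.22 -0.2 0 0.2; 0 0 0 0.22 -0.38 0 0.2; 0 0 0 0.22 -0.38 0 0.2; 0 0 0 0.22 -0.38 0 0.2; 0 0 0 0.22 -0.38 0 0.2"
}}

```text
time: 4.8
tcp_pos: [0.6123, 0.0074, 0.142]
orientation: [[-0.989, 0.146, -0.002], [0.146, 0.989, 0.001], [0.002, 0.001, -1.0]]
ft_force: [0.9, 0.6, 0.2]
grip_width: 0.798
gripper_force: 0.0
```

```bash
python3 -c "
from h import *
import cv2
go(-.008,-.002,.08)
p,d=arm.get_image('scene')
f=lambda i:cv2.resize(i[:,:,::-1],None,fx=4,fy=4,interpolation=cv2.INTER_CUBIC)
cv2.imwrite('pics/e1.png',f(p[180:320,195:345]))"
```

```text
t 4.8 rail [-0.0099 -0.0022  0.142 ] tilt [-0.0017  0.0009] shift frac [-0.01   0.001  0.31 ] turnz frac -0.002 F [0.87 0.6  0.2 ] grip 0.797715287879808 0.0
```

View pics/e1.png

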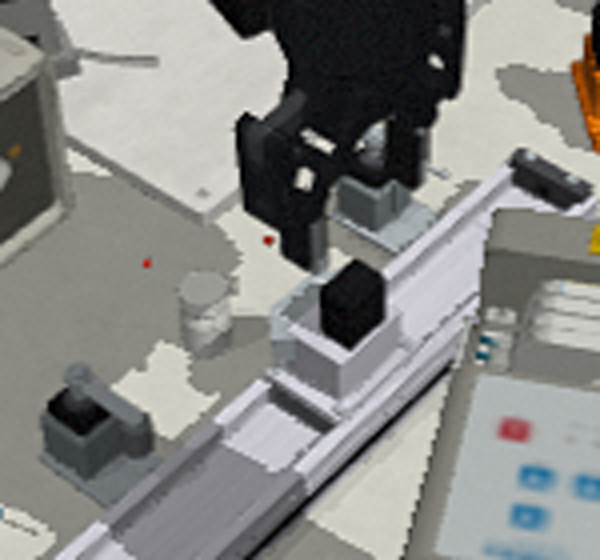

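>>> {"fn": "send_rows", "kwargs": {
  "commands": "0 0 0 -0.01 0 0.15 0.2; 0 0 0 -0.01 0 0.25 0.2; 0 0 0 -0.01 0 0.3 0.2; 0 0 0 -0.01 0 0.3 0.2; 0 0 0 -0.01 0 0.3 0.4",
  "newtons": 25
}}

```text
time: 5.27
tcp_pos: [0.615, 0.0082, 0.0826]
orientation: [[-0.99, 0.144, -0.001], [0.144, 0.99, 0.0], [0.001, 0.0, -1.0]]
ft_force: [0.6, 0.4, 0.1]
grip_width: 0.675
gripper_force: 0.0
```

>>> {"fn": "send_rows", "kwargs": {
  "commands": "0 0 0 0 0 0 0.8; 0 0 0 0 0 0 0.8; 0 0 0 0 0 0 0.8; 0 0 0 0 0 0 0.8; 0 0 0 0 0 0 0.8"
}}

```text
time: 5.68
tcp_pos: [0.6166, 0.0078, 0.085]
orientation: [[-0.989, 0.145, 0.004], [0.145, 0.989, 0.001], [-0.004, 0.001, -1.0]]
ft_force: [0.5, 3.0, 4.4]
grip_width: 0.347
gripper_force: 31.5
```

```bash
python3 -c "
from h import *
go(-.008,.138,.082)"
```

```text
t 5.6833 rail [-0.0058 -0.0012  0.085 ] tilt [0.0037 0.0007] shift frac [0.011 0.696 0.016] turnz frac 0.001 F [0.51 2.97 4.37] grip 0.34656204834792725 31.462345719337463
```

>>> {"fn": "send_rows", "kwargs": {
  "commands": "0 0 0 0 0.1 0 0.8; 0 0 0 0 0.2 0 0.8; 0 0 0 0 0.3 0 0.8; 0 0 0 0 0.35 0 0.8; 0 0 0 0 0.4 0 0.8"
}}

```text
time: 6.1
tcp_pos: [0.6276, 0.0841, 0.085]
orientation: [[-0.99, 0.142, 0.002], [0.142, 0.99, -0.006], [-0.002, -0.006, -1.0]]
ft_force: [0.9, -3.5, 3.7]
grip_width: 0.344
gripper_force: 31.5
```

```bash
python3 -c "
from h import *
go(-.008,.138,.084)"
```

```text
t 6.1 rail [-0.006   0.0758  0.085 ] tilt [ 0.0016 -0.0058] shift frac [0.009 0.311 0.003] turnz frac 0.006 F [ 0.91 -3.46  3.7 ] grip 0.34370285632383857 31.482697427272797
```

>>> {"fn": "send_rows", "kwargs": {
  "commands": "0 0 0 0 0.06 0 0.8; 0 0 0 0 0.12 0 0.8; 0 0 0 0 0.18 0 0.8; 0 0 0 0 0.24 0 0.8; 0 0 0 0 0.3 0 0.8"
}}

```text
time: 6.52
tcp_pos: [0.6353, 0.1412, 0.0853]
orientation: [[-0.99, 0.143, -0.001], [0.143, 0.99, -0.009], [0.0, -0.009, -1.0]]
ft_force: [-1.7, -6.2, 2.1]
grip_width: 0.342
gripper_force: 31.7
```

>>> {"fn": "send_rows", "kwargs": {
  "commands": "0 0 0 0 0 0 0.8; 0 0 0 0 0 0 0.8"
}}

```text
time: 6.68
tcp_pos: [0.6354, 0.1445, 0.0849]
orientation: [[-0.99, 0.143, -0.0], [0.143, 0.99, -0.003], [-0.0, -0.003, -1.0]]
ft_force: [-3.2, -4.2, 7.6]
grip_width: 0.348
gripper_force: 32.2
```

```bash
python3 -c "
from h import *
go(-.008,.138,.084)"
```

```text
t 6.6833 rail [-0.007   0.1367  0.0849] tilt [-0.0002 -0.0028] shift frac [0.005 0.007 0.005] turnz frac 0.004 F [-3.23 -4.16  7.58] grip 0.34789204708721233 32.1979022026062
```

>>> {"fn": "send_rows", "kwargs": {
  "commands": "0 0 0 0 0 0 0.4; 0 0 0 0 0 0 0.3; 0 0 0 0 0 0 0.3; 0 0 0 0 0 0 0.3; 0 0 0 0 0 0 0.3"
}}

```text
time: 7.1
tcp_pos: [0.6349, 0.1459, 0.0828]
orientation: [[-0.99, 0.144, -0.001], [0.144, 0.99, -0.0], [0.001, -0.0, -1.0]]
ft_force: [-0.2, -0.8, -0.0]
grip_width: 0.699
gripper_force: 0.0
```

>>> {"fn": "send_rows", "kwargs": {
  "commands": "0 0 0 0 0 -0.1 0.3; 0 0 0 0 0 -0.3 0.3; 0 0 0 0 0 -0.5 0.3; 0 0 0 0 0 -0.7 0.3; 0 0 0 0 0 -0.7 0.3"
}}

```text
time: 7.52
tcp_pos: [0.6413, 0.147, 0.2341]
orientation: [[-0.989, 0.144, 0.018], [0.144, 0.99, 0.003], [-0.017, 0.005, -1.0]]
ft_force: [2.3, 1.0, 0.8]
grip_width: 0.7
gripper_force: 0.0
```

```bash
python3 -c "
from h import *
import cv2
go(-.008,.138,.084)
p,d=arm.get_image('scene')
f=lambda i:cv2.resize(i[:,:,::-1],None,fx=4,fy=4,interpolation=cv2.INTER_CUBIC)
cv2.imwrite('pics/e2.png',f(p[210:350,170:350]))"
```

```text
t 7.5167 rail [-0.0015  0.1401  0.2341] tilt [0.0177 0.0029] shift frac [ 0.045 -0.015  0.75 ] turnz frac 0.002 F [2.27 1.05 0.76] grip 0.6998024520365717 0.0
```

View pics/e2.png

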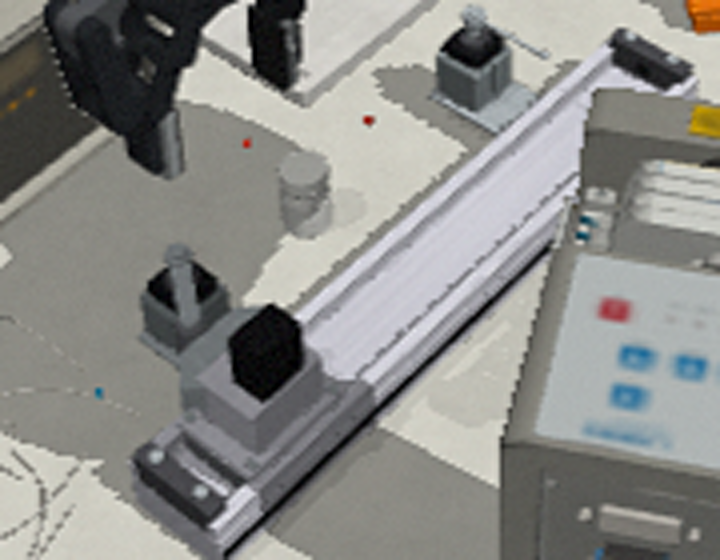

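```bash
python3 -c "
from cell import arm
print(arm.close_job())"
```

```text
the job is handed in; nothing more can be done
None
```

I handed the job in with every step done, but the tool gave no verdict: I pushed the roller arm out to roughly 0.6 rad by my estimate from the images, then let it spring back. The carriage is now released and seated about 137 mm from the rail's middle at the roller switch's end, with its cam holding the arm tripped. In the last image the whisker was straight and the bottle in place; the beaker, which the arm never went near, was out of view.

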